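# Lock the pill organiser's keeper bar and spin its wing nut home

## Task

Lock the pill organiser for the night: with a fingertip, push the keeper bar shut across the flaps by its upright lug until it stops round the stud, and only then turn the wing nut clockwise with repeated fingertip strokes on its wings until it is fully home on the bar. Only push: do not lift or tip the organiser or shove it away from its place, and do not disturb the other things on the table.

Things in the scene. Friction and masses are not known exactly. Their poses are not given: they have to be found in the camera images.
- organiser: grey pill organiser, loose on rubber feet, about 1 kg. Origin at its underside, half-way between keeper pivot (x 0, y -65 mm) and the threaded stud with the wing nut (x 0, y +65 mm); y runs along its length, z up. Body 60 mm wide (x -30 to 30), 195 mm long (y -80 to 115), top with five shut day flaps 30 mm above the table.
- end_box (a point): top centre of the organiser's raised end compartment beyond the nut: spans y 93 to 115 mm of the organiser, full width, 71 mm high above the table. Its wall is 28 mm from the stud's axis, just clear of the turning wings, and leaves no room for a finger to go right round the nut.
- keeper (a joint): angle (rad) of the flat steel keeper bar about its upright pivot. 0 = shut along the organiser's +y, notched end round the stud under the nut, firm stop. Positive (to 1.3) = swung out, anticlockwise from above, over the organiser's -x side. Friction about 0.05 N m, stays where left. Bar 31 to 35 mm above the table, 14 mm wide (26 at the notch), 147 mm long from the pivot.
- lug (a point): top centre of the upright steel lug on the keeper bar, the thing to push: 24 mm along the bar, 6 mm thick, standing 18 mm above the bar (35 to 53 mm above the table), 50 mm from the pivot. Its y axis runs along the bar away from the pivot; pushing it towards its own +x shuts the bar.
- wingnut (a joint): turn (rad) of the metal wing nut. Grows clockwise seen from above (tightening); 9.42 = fully home, firm stop; it starts 1 to 1.5 turns loose. At 9.42 (as at 0, 3.14, 6.28) the two wings lie in line with the organiser's length. Sinks 5 mm a turn; fully home it rests on the shut bar. Friction about 0.03 N m, stays where left.
- nut_top (a point): top centre of the wing nut, on its axis; its y axis runs along the wings. Hub 20 mm across, 11 mm high, its top 9 mm below this point; two wings reach 26 mm from the axis, each 6 mm thick and 16 mm high. This point is level with the wings' top edges: 55 mm above the table when home, up to 62.5 mm when loose. Turns and sinks with the nut.
- charger: white hearing aid charger, a loose rounded box 62 x 80 x 26 mm with a 26 mm higher ridge along one long edge and two hearing aids lying in it; origin at the centre of its underside. To be left alone.
- clipper: closed steel nail clipper lying flat, 58 x 13 x 13 mm, loose; origin at the centre of its underside. To be left alone.
- battery_rack: transparent upright rack 36 x 90 x 64 mm holding a card of button cells, loose; origin at the centre of its underside. To be left alone.
- tablet_jar: white tablet jar, 44 mm across, 62 mm tall, loose; origin at the centre of its underside. To be left alone.
- eye_drops: small white eye-drop bottle, 24 mm across, 58 mm tall, loose; origin at the centre of its underside. To be left alone.
- tumbler: empty drinking glass, 68 mm across, 85 mm tall, standing on a flat turquoise silicone coaster; origin at the centre of its underside. To be left alone.

How it is judged:
By the outcome, as a careful person would: the job done as asked, in the order asked, and still so for the second after the job is handed in, with the robot touching nothing.
It also fails if it takes over 67 s, if anything falls off the work surface, if the arm or the gripper's body presses on something with over 40 N, if the wrist force passes 120 N, or if a joint passes its speed limit or range.

## Robot

A 6-joint arm with a two-finger parallel gripper is mounted at the origin on the work surface. World frame = base frame: x ahead of the robot, y to its left, z up, the work surface at z = 0. Lengths are in m, angles in rad, forces in N, time in s.
With the tool pointing down it reaches from about 0.25 to 0.8 m from the base axis. Payload 8.5 kg.
Tool frame: the origin (TCP) lies between the finger pads; the fingertips stand env.tips_ahead ahead of it and the grasp point (between the pads) is the TCP (env.tips_ahead is the distance from the TCP to the fingertips, in m); z points along the fingers, y is the line along which they close (so a half turn about z gives the same grasp; the last joint's range is limited). The gripper opens to 85 mm and grips with 20 to 120 N. Pads are 22 mm wide; open, the fingers measure 114 mm over their backs; the gripper's body (76 mm by 85 mm) begins 54 mm behind the grasp point. The pads swing forward as they close: fully open they stand 13 mm farther back than shut.
Start: joints at [1.312, 0.238, -0.013, 1.319, 0, 1.571], TCP at [0.134, 0.507, 0.25] pointing down, gripper open.
Joint ranges: [-2.66, 2.66], [-1.03, 1.9], [-1.14, 1.46], [-1.82, 2.27], [-1.45, 1.34], [-3.14, 3.14]. Speed limits (rad/s): [2.22, 2.22, 2.79, 3.14, 3.14, 3.14].

## Interface

Orientations are given as a unit quaternion [w, x, y, z].
In Python, from workcell import env, eyes gives the robot as it stands. The module is installed in compiled form; this text tells all that it offers.
- The arm moves only by the tool drive_tool, never from a script. Its argument "commands" is text: rows parted by semicolons, each of 6 numbers parted by spaces: the shift along the world's x, y, z in m, then the turn, a rotation vector about the world's x, y, z in units of 6 degrees (1.0 is 6 degrees). A call has 1 to 12 rows; each row is the pose to reach, as a shift and turn from the pose commanded when the call began; what a row does not reach only later rows make up. A row lasts 1/10 s, in which the tool goes at most 50 mm and 8.59 degrees, less where a joint would pass 70% of its speed; a pose out of reach is approached as far as the arm can. A call with a gripper value outside its range is refused whole. "claw" is the opening, from 0 (shut) to 1 (fully open), set as the call begins (left out, the last holds). The fingers move at their own pace and stop on an object; the grip force is fixed at half the most. Time passes only in rows, so rows that repeat a pose let the fingers close. It gives the time, the measured TCP pose, the force, the opening and the grip force at its end, in the units of the state.
- env.get_obs(): the state, without advancing time (a new reading comes with each control period).
- eyes.capture(name): name is "side" or "top"; returns a dict with "pixels" (400x640x3 uint8, red, green, blue), "fov_y" (degrees; the focal length in pixels is half the picture's height over the tangent of half this angle, whatever the lens; pixels are square), "cx", "cy" (the principal point, pixels), "extrinsics" (4x4, takes a point from camera to world coordinates). Camera axes: x right, y down, z forward; pixel columns grow to the right and rows downward; lengths in m; the calibration is good to about 2 mm. A picture is of the moment at which its call begins. There is no depth.
- env.close_job(): hands the job in; it is judged then, once.
The state is a dict: "time": time; "joint_positions": joint angles; "joint_vel": joint speeds; "tau": joint torques, N m; "tool_pos": TCP position; "orientation": TCP orientation; "ft_force": force on the tool from outside, world axes, zero at the start; "ft_torque": the same for the moment, N m; "grip_width": finger opening in m; "grip_force": force on a finger pad.
Only numpy, scipy, OpenCV 4.12 (cv2) and the standard library are available. Lean on these libraries where they do the work, as an engineer would, in place of code of your own. Each camera call takes 0.05 s, during which the arm holds its last target. There are 200 camera calls.

## Working session

There is one attempt and no reset: what is moved stays moved. The work goes in short steps, Python scripts to look and compute and a tool call to move; the robot and the scene stay as the last step left them, time stands still between calls to the robot, and variables do not carry over. Pictures are saved under pics/ and viewed, at most 10 in all, crops included, and the job is handed in when it is done.

Besides the shell and the picture viewer there is one more tool, called by a JSON object that holds its "method" and its "body". drive_tool: Moves the arm, as the interface text tells. Its arguments: {"type":"object","properties":{"commands":{"type":"string"},"claw":{"type":"number"}},"required":["commands"]}

```bash
mkdir -p pics; cat > h.py <<'E'
import numpy as np, cv2
from workcell import env, eyes
def cap(n,f=None):
    d=eyes.capture(n)
    if f: cv2.imwrite('pics/'+f,cv2.cvtColor(d['pixels'],cv2.COLOR_RGB2BGR))
    return d
def ray(d,u,v):
    f=200/np.tan(np.radians(d['fov_y'])/2); E=np.array(d['extrinsics'])
    r=E[:3,:3]@np.array([(u-d['cx'])/f,(v-d['cy'])/f,1.]); return E[:3,3],r
def onz(d,u,v,z):
    o,r=ray(d,u,v); return o+r*(z-o[2])/r[2]
def proj(d,p):
    f=200/np.tan(np.radians(d['fov_y'])/2); E=np.array(d['extrinsics'])
    c=E[:3,:3].T@(np.array(p)-E[:3,3]); return c[0]/c[2]*f+d['cx'],c[1]/c[2]*f+d['cy']
E
python3 - <<'E'
from h import *
for n in('top','side'):
    d=cap(n,n+'1.png'); print(n,d['fov_y'],d['cx'],d['cy'],np.round(d['extrinsics'],3).tolist())
o=env.get_obs(); print(o, env.tips_ahead)
E
```

```text
top 48.19699002221868 321.4643268360982 201.79988862315622 [[-0.003, -0.994, 0.112, 0.524], [-1.0, 0.005, 0.015, 0.062], [-0.015, -0.112, -0.994, 0.904], [0.0, 0.0, 0.0, 1.0]]
side 48.91850267952425 317.3794545392335 203.98554735134235 [[-0.917, -0.262, 0.301, 0.293], [-0.399, 0.64, -0.656, 0.751], [-0.021, -0.722, -0.692, 0.764], [0.0, 0.0, 0.0, 1.0]]
{'time': 0.1, 'joint_positions': array([ 1.31195431e+00,  2.38748869e-01, -1.41482156e-02,  1.31921194e+00,
       -1.46986082e-05,  1.57083440e+00]), 'joint_vel': array([-0.00179871,  0.0005775 ,  0.00251638, -0.00070256, -0.00207102,
       -0.00052169]), 'tau': array([ 9.02080828e-04, -5.39722288e+01,  3.46999490e+01,  1.34588752e-02,
        1.11949375e-04,  1.49896234e-06]), 'tool_pos': array([0.13429618, 0.50717877, 0.24973563]), 'orientation': array([-7.74079248e-05,  1.29078861e-01,  9.91634114e-01, -6.51807941e-04]), 'ft_force': array([-0.11541911, -0.78514257, -0.06280753]), 'ft_torque': array([-0.05137061, -0.03302644,  0.02588223]), 'grip_force': 0.0, 'grip_width': 0.08536510402166486} 0.019
```

View pics/top1.png

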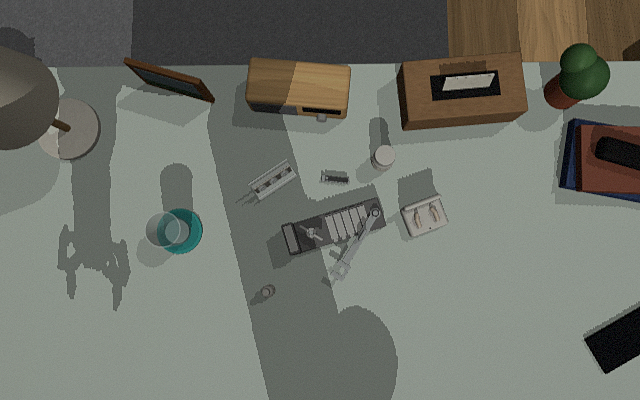

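View pics/side1.png

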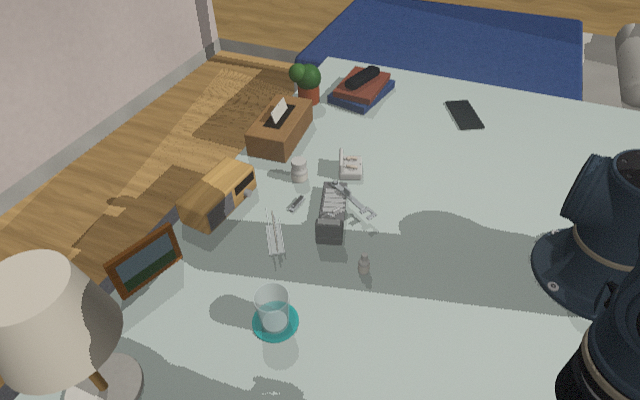

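The top view shows the organiser around (335,226): pivot near (375,212), nut near (312,233), end box at (290,237), keeper swung out to (340,270). The side view shows it around (333,212). I'll enlarge both.

```bash
python3 - <<'E'
import cv2
a=cv2.imread('pics/top1.png')[180:300,260:400]; b=cv2.imread('pics/side1.png')[165:255,300:390]
a=cv2.resize(a,None,fx=5,fy=5,interpolation=cv2.INTER_CUBIC)
b=cv2.resize(b,None,fx=6,fy=6,interpolation=cv2.INTER_CUBIC)
g=lambda i:cv2.convertScaleAbs(i,alpha=1.6,beta=10)
cv2.imwrite('pics/ca.png',g(a));cv2.imwrite('pics/cb.png',g(b))
E
```

```text
(no output)
```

View pics/ca.png

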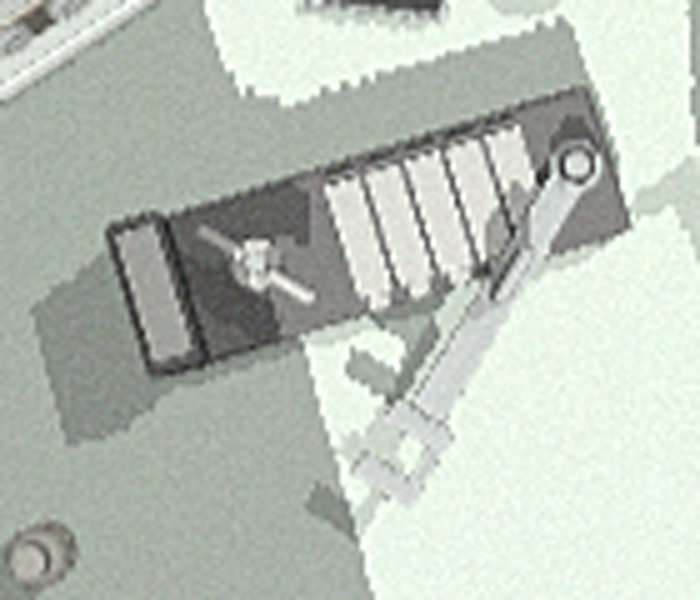

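View pics/cb.png

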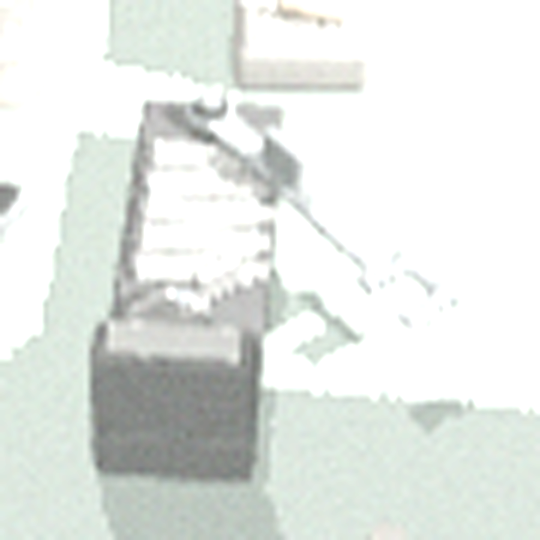

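Top crop: pivot at (375,213), nut hub at (311,232) with wing ends at (300,226) and (322,240), lug roughly from (366,224) to (359,239), and end box top at (282..301, 223..254). Side crop: nut at about (331,214), end box front at (316..343, 220..243).

```bash
python3 - <<'E'
from h import *
d=cap('top'); s=cap('side')
c=lambda u,v:(260+u/5,180+v/5)
P=onz(d,*c(577,163),.037)
for z in(.06,):
  N=onz(d,*c(256,262),z);A=onz(d,*c(200,230),z);B=onz(d,*c(312,298),z)
  print('nut',N,A,B,np.linalg.norm(A-B), 'mid',(A+B)/2)
print('pivot',P, 'dist',np.linalg.norm((N-P)[:2]))
# two-view height of nut and pivot
def tri(a,b):
  o1,r1=ray(d,*a);o2,r2=ray(s,*b)
  M=np.stack([r1,-r2],1);t=np.linalg.lstsq(M,o2-o1,rcond=None)[0]
  return (o1+t[0]*r1+o2+t[1]*r2)/2, np.linalg.norm(o1+t[0]*r1-o2-t[1]*r2)
print('nut tri',tri(c(256,264),(300+188/6,165+295/6)))
print('piv tri',tri(c(577,163),(300+208/6,165+100/6)))
# box top corners
for q in [(110,228),(160,213),(205,360),(150,372)]: print('box',onz(d,*c(*q),.071))
y=(N-P)[:2];y/=np.linalg.norm(y);x=np.array([y[1],-y[0]]);print('y',y,'x',x,'yaw',np.degrees(np.arctan2(x[1],x[0])))
w=(A-B)[:2];print('wing dir deg',np.degrees(np.arctan2(w[1],w[0])))
for q in [(530,222),(497,297)]: print('lug',onz(d,*c(*q),.053))
T=onz(d,*c(405,452),.035);print('tip',T,np.degrees(np.arctan2(*(T-P)[1::-1])))
for n,a in dict(eye=(268,290),clip=(334,177),rackl=(245,200),rackr=(295,170),jar=(384,153),charg=(405,205),tumb=(175,230)).items(): print(n,onz(d,*a,.03))
org=(N+P)[:2]/2
for p in[(0,-65,35),(0,65,60),(30,115,71),(-30,115,71),(30,-80,30),(-30,-80,30)]:
  w=org+(x*p[0]+y*p[1])/1000; print(p,np.round(proj(d,[*w,p[2]/1000]),1),np.round(proj(s,[*w,p[2]/1000]),1))
E
```

```text
nut [0.56142829 0.09382674 0.06      ] [0.5735958  0.11499963 0.06      ] [0.54780722 0.07274285 0.06      ] 0.049504405991482356 mid [0.56070151 0.09387124 0.06      ]
pivot [ 0.60036497 -0.0301605   0.037     ] dist 0.1299573095264853
nut tri (array([0.56059727, 0.0939914 , 0.05168694]), np.float64(0.0009205877533029867))
piv tri (array([ 0.6009317 , -0.02995826,  0.03706596]), np.float64(0.0012083724021638808))
box [0.57384351 0.14794467 0.071     ]
box [0.57936961 0.12927522 0.071     ]
box [0.52473868 0.11235461 0.071     ]
box [0.52038732 0.13274891 0.071     ]
y [-0.29961138  0.95406133] x [0.95406133 0.29961138] yaw 17.434263089938177
wing dir deg 58.60501713339315
lug [ 0.576516  -0.0102308  0.053    ]
lug [0.54811448 0.00267725 0.053     ]
tip [0.48934685 0.03752021 0.035     ] 148.63198359442256
eye [0.45213762 0.17841335 0.03      ]
clip [0.67208556 0.04972135 0.03      ]
rackl [0.6271478 0.2256603 0.03     ]
rackr [0.68661995 0.12705016 0.03      ]
jar [ 0.71981822 -0.04997497  0.03      ]
charg [ 0.61566214 -0.08909847  0.03      ]
tumb [0.5685318  0.36257135 0.03      ]
(0, -65, 35) [375.3 212.7] [335.1 182.3]
(0, 65, 60) [311.2 232.4] [330.8 211.4]
(30, 115, 71) [280.6 225. ] [315.2 223.1]
(-30, 115, 71) [290.1 255.8] [342.7 224.8]
(30, -80, 30) [377.5 196.1] [323.9 179.3]
(-30, -80, 30) [387.2 225.2] [347.3 180.6]
```

{"method": "drive_tool", "body": {"commands": "0.2 -0.26 0 0 0 -5; 0.2 -0.26 0 0 0 -5; 0.2 -0.26 0 0 0 -5; 0.2 -0.26 0 0 0 -5; 0.2 -0.26 0 0 0 -5; 0.2 -0.26 0 0 0 -5; 0.2 -0.26 0 0 0 -5; 0.2 -0.26 0 0 0 -5", "claw": 0}}

```text
time: 1.0
tool_pos: [0.3358, 0.245, 0.2503]
orientation: [0.0, 0.383, 0.924, -0.0]
ft_force: [0.1, -0.4, 0.8]
grip_width: 0.0001
grip_force: 0.0
```

{"method": "drive_tool", "body": {"commands": "0.209 -0.274 0 0 0 -4.63; 0.209 -0.274 0 0 0 -4.63; 0.209 -0.274 0 0 0 -4.63; 0.209 -0.274 0 0 0 -4.63; 0.209 -0.274 0 0 0 -4.63; 0.209 -0.274 0 0 0 -4.63; 0.209 -0.274 0 0 0 -4.63; 0.209 -0.274 -0.1 0 0 -4.63;  0.209 -0.274 -0.1 0 0 -4.63; 0.209 -0.274 -0.1 0 0 -4.63; 0.209 -0.274 -0.1 0 0 -4.63"}}

```text
time: 2.1
tool_pos: [0.543, -0.0259, 0.1507]
orientation: [-0.001, 0.592, 0.806, -0.0]
ft_force: [1.4, -0.8, -0.1]
grip_width: 0.0002
grip_force: 0.0
```

```bash
cat >> h.py <<'E'
O=np.array([.5809,.0318]);Y=np.array([-.2996,.9541]);X=np.array([.9541,.2996])
def w(x,y): return O+(X*x+Y*y)/1000
def st():
    o=env.get_obs();p=o['tool_pos'];q=(p[:2]-O)*1000
    from scipy.spatial.transform import Rotation as R
    r=R.from_quat(np.roll(o['orientation'],-1)).as_matrix()
    print('t',round(o['time'],2),'pos',np.round(p,4),'org',np.round([q@X,q@Y],1),'yaw y',np.degrees(np.arctan2(r[1,1],r[0,1])).round(1),'z',r[:,2].round(3),'F',o['ft_force'].round(1),'gw',round(o['grip_width'],4),'j',o['joint_positions'].round(2))
    return o
E
python3 - <<'E'
from h import *
o=st(); p=o['tool_pos']
s=cap('side');t=cap('top')
im=[]
for d,r in((s,(300,100)),(t,(260,160))):
    c=d['pixels'][r[1]:r[1]+150,r[0]:r[0]+130]; im.append(cv2.resize(c,None,fx=3,fy=4 and 3))
    for dz in(0,.019,.032): print(np.round((np.array(proj(d,p-[0,0,dz]))-r)*3))
cv2.imwrite('pics/tip.png',cv2.convertScaleAbs(cv2.cvtColor(np.hstack(im),cv2.COLOR_RGB2BGR),alpha=1.8,beta=10))
E
```

```text
t 2.1 pos [ 0.543  -0.0259  0.1507] org [-53.4 -43.7] yaw y 17.4 z [-0.002  0.    -1.   ] F [ 1.4 -0.8 -0.1] gw 0.0002 j [-0.05  0.32 -0.16  1.09  0.    1.22]
[174. 154.]
[173. 174.]
[172. 187.]
[362. 242.]
[358. 243.]
[355. 244.]
```

View pics/tip.png

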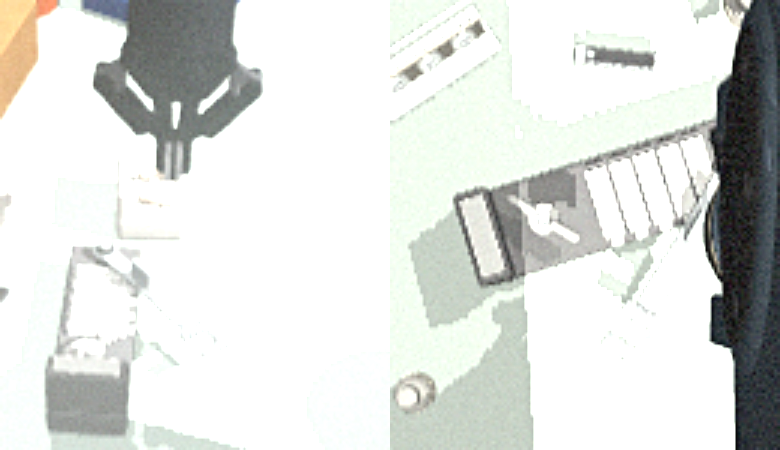

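The tip is at row 176, which matches 19 mm ahead, and it is clear of the lug. Next I work out the push path.

```bash
python3 - <<'E'
from h import *
p=np.array([.543,-.0259])
for th in(41,35,30,25,20,15,10,5,0,-3):
    a=np.radians(th);c=np.array([0,-65])+50*np.array([-np.sin(a),np.cos(a)])-3*np.array([np.cos(a),np.sin(a)])-[13.5,9]
    print(th,c.round(1),np.round(w(*c)-p,4))
E
```

```text
41 [-48.6 -38.2] [0.003  0.0067]
35 [-44.6 -34.8] [0.0057 0.0112]
30 [-41.1 -32.2] [0.0083 0.0147]
25 [-37.3 -30. ] [0.0112 0.0179]
20 [-33.4 -28. ] [0.0144 0.0209]
15 [-29.3 -26.5] [0.0178 0.0236]
10 [-25.1 -25.3] [0.0215 0.026 ]
5 [-20.8 -24.5] [0.0253 0.0281]
0 [-16.5 -24. ] [0.0293 0.0299]
-3 [-13.9 -23.9] [0.0318 0.0307]
```

{"method": "drive_tool", "body": {"commands": "0 0 -0.045 0 0 0; 0 0 -0.08 0 0 0; 0 0 -0.0895 0 0 0; 0 0 -0.0895 0 0 0"}}

```text
time: 2.6
tool_pos: [0.5438, -0.0262, 0.0617]
orientation: [0.0, 0.592, 0.806, 0.0]
ft_force: [-0.1, -0.1, 0.5]
grip_width: 0.0
grip_force: 0.0
```

{"method": "drive_tool", "body": {"commands": "0.003 0.0067 0 0 0 0; 0.0057 0.0112 0 0 0 0; 0.0083 0.0147 0 0 0 0; 0.0112 0.0179 0 0 0 0; 0.0144 0.0209 0 0 0 0; 0.0178 0.0236 0 0 0 0; 0.0215 0.026 0 0 0 0; 0.0235 0.027 0 0 0 0; 0.0235 0.027 0 0 0 0"}}

```text
time: 3.5
tool_pos: [0.5671, 0.0007, 0.0606]
orientation: [-0.0, 0.592, 0.806, -0.0]
ft_force: [-0.0, -0.3, -0.6]
grip_width: -0.0001
grip_force: 0.1
```

{"method": "drive_tool", "body": {"commands": "0.001 0.0003 0 0 0 0; 0.002 0.0006 0 0 0 0; 0.003 0.0009 0 0 0 0; 0.003 0.0009 0 0 0 0"}}

```text
time: 3.9
tool_pos: [0.5698, 0.0014, 0.0607]
orientation: [-0.0, 0.592, 0.806, -0.0]
ft_force: [-1.4, 0.3, -0.0]
grip_width: 0.0002
grip_force: 0.5
```

{"method": "drive_tool", "body": {"commands": "0.001 0.0003 0 0 0 0; 0.002 0.0006 0 0 0 0; 0.002 0.0006 0 0 0 0"}}

```text
time: 4.2
tool_pos: [0.572, 0.002, 0.0608]
orientation: [0.0, 0.592, 0.806, 0.0]
ft_force: [-1.3, 1.0, -0.3]
grip_width: 0.0
grip_force: 0.4
```

```bash
python3 - <<'E'
from h import *
st();cap('side','s2.png');t=cap('top','t2.png')
a=cv2.imread('pics/t2.png')[180:300,260:400];b=cv2.imread('pics/s2.png')[165:285,290:390]
cv2.imwrite('pics/c2.png',cv2.convertScaleAbs(np.hstack([cv2.resize(a,None,fx=3,fy=3),cv2.resize(b,None,fx=3,fy=3)]),alpha=1.3))
E
```

```text
t 4.2 pos [0.572  0.002  0.0608] org [-17.4 -25.8] yaw y 17.4 z [ 0. -0. -1.] F [-1.3  1.  -0.3] gw 0.0 j [ 0.    0.44 -0.22  0.9  -0.    1.27]
```

View pics/c2.png

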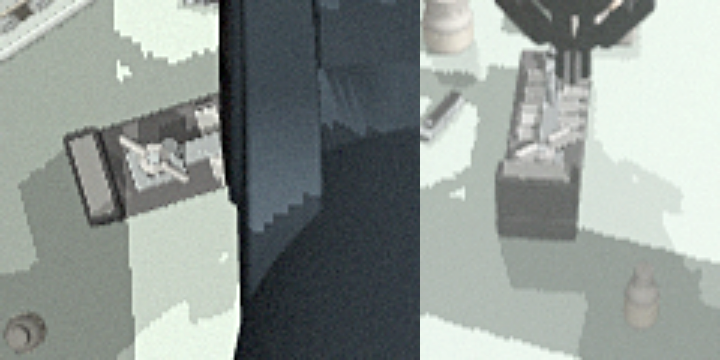

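The notch is now under the nut at about (152,160) in the crop, but not fully shut. I'll keep pushing until the force rises.

{"method": "drive_tool", "body": {"commands": "0.001 0.0003 0 0 0 0; 0.002 0.0006 0 0 0 0; 0.002 0.0006 0 0 0 0"}}

```text
time: 4.6
tool_pos: [0.5732, 0.0025, 0.0606]
orientation: [-0.0, 0.592, 0.806, -0.001]
ft_force: [-5.0, -0.9, 1.2]
grip_width: 0.0001
grip_force: 2.3
```

{"method": "drive_tool", "body": {"commands": "0.001 0.0003 0 0 0 0; 0.0015 0.0004 0 0 0 0; 0.0015 0.0004 0 0 0 0"}}

```text
time: 4.9
tool_pos: [0.5743, 0.0027, 0.0607]
orientation: [-0.001, 0.592, 0.806, -0.001]
ft_force: [-6.8, -1.4, 4.4]
grip_width: 0.0001
grip_force: 3.7
```

{"method": "drive_tool", "body": {"commands": "0.001 0.0003 0 0 0 0; 0.001 0.0003 0 0 0 0; 0.001 0.0003 0 0 0 0"}}

```text
time: 5.2
tool_pos: [0.5751, 0.003, 0.0608]
orientation: [-0.001, 0.592, 0.806, -0.001]
ft_force: [-8.1, -1.3, 5.7]
grip_width: -0.0
grip_force: 4.2
```

{"method": "drive_tool", "body": {"commands": "-0.008 -0.0025 0 0 0 0; -0.016 -0.005 0 0 0 0; -0.016 -0.005 0.03 0 0 0; -0.05 -0.01 0.07 0 0 0; -0.1 -0.02 0.1 0 0 0; -0.15 -0.02 0.1 0 0 0; -0.2 -0.02 0.1 0 0 0; -0.2 -0.02 0.1 0 0 0; -0.2 -0.02 0.1 0 0 0"}}

```text
time: 6.1
tool_pos: [0.3752, -0.0168, 0.1613]
orientation: [0.001, 0.592, 0.806, 0.001]
ft_force: [0.9, 0.5, -0.0]
grip_width: -0.0001
grip_force: 0.0
```

```bash
python3 - <<'E'
from h import *
st();cap('side','s3.png');t=cap('top','t3.png')
a=cv2.imread('pics/t3.png')[180:280,265:405]
cv2.imwrite('pics/c3.png',cv2.convertScaleAbs(cv2.resize(a,None,fx=5,fy=5,interpolation=cv2.INTER_CUBIC),alpha=1.3))
E
```

```text
t 6.1 pos [ 0.3752 -0.0168  0.1613] org [-210.9   15.2] yaw y 17.4 z [ 0.002 -0.    -1.   ] F [ 0.9  0.5 -0. ] gw -0.0001 j [-0.04  0.04 -0.5   1.04  0.    1.22]
```

View pics/c3.png

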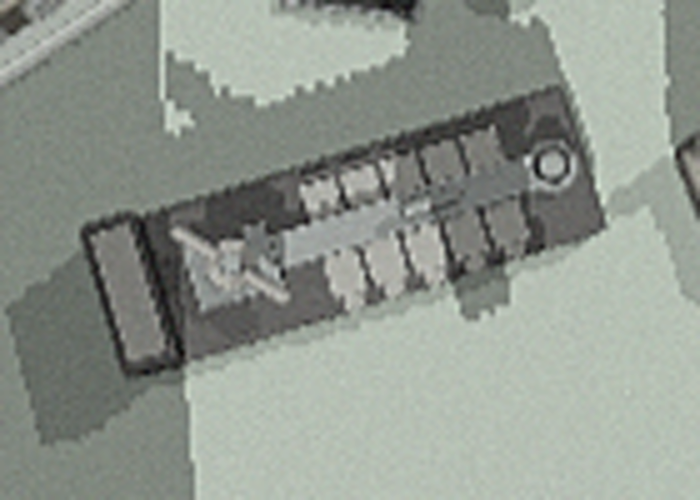

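Pivot at (375,213) and box at (282,225) are unmoved, and the bar runs along the organiser to the stud. I'll check the bar angle numerically.

```bash
python3 - <<'E'
from h import *
t=cap('top');g=cv2.cvtColor(t['pixels'],cv2.COLOR_RGB2GRAY).astype(np.float32)
f=200/np.tan(np.radians(t['fov_y'])/2)
# rectified brightness profile across the organiser at bar height (35mm), columns across x, at several y
for y in (0,10,20,30,40,50,54,58,76,80,84):
    xs=np.arange(-28,29,2.)
    uv=np.array([proj(t,[*w(x,y),.035]) for x in xs],np.float32)
    print(y,cv2.remap(g,uv[:,0][None],uv[:,1][None],cv2.INTER_LINEAR)[0].astype(int).tolist())
E
```

```text
0 [65, 76, 82, 77, 85, 87, 77, 87, 94, 69, 55, 84, 110, 107, 116, 125, 125, 116, 58, 28, 69, 72, 76, 89, 88, 78, 72, 70, 58]
10 [136, 137, 128, 131, 132, 134, 131, 132, 131, 135, 133, 123, 121, 122, 123, 122, 124, 126, 102, 90, 97, 117, 132, 133, 131, 103, 66, 54, 41]
20 [64, 76, 99, 134, 140, 140, 134, 136, 141, 133, 122, 108, 124, 121, 124, 125, 122, 115, 79, 90, 98, 121, 137, 135, 131, 93, 87, 61, 54]
30 [83, 76, 94, 130, 135, 138, 135, 133, 133, 137, 128, 127, 129, 123, 123, 122, 126, 133, 111, 98, 120, 138, 139, 139, 136, 117, 73, 58, 56]
40 [68, 78, 79, 78, 78, 78, 78, 76, 76, 77, 75, 104, 130, 123, 124, 126, 128, 119, 57, 48, 52, 59, 64, 56, 50, 58, 75, 72, 61]
50 [74, 79, 80, 74, 75, 111, 122, 100, 105, 93, 104, 125, 88, 74, 92, 82, 74, 85, 74, 69, 84, 80, 54, 55, 53, 52, 54, 57, 49]
54 [77, 77, 79, 78, 73, 88, 122, 134, 124, 104, 100, 124, 128, 127, 122, 93, 86, 88, 89, 90, 86, 54, 49, 53, 51, 53, 55, 53, 50]
58 [73, 74, 75, 76, 77, 74, 74, 77, 94, 137, 127, 101, 73, 74, 92, 92, 92, 87, 83, 71, 75, 62, 53, 54, 49, 55, 54, 52, 48]
76 [71, 75, 71, 64, 66, 68, 66, 68, 90, 112, 109, 103, 98, 105, 106, 112, 110, 106, 111, 126, 135, 117, 84, 54, 48, 62, 81, 77, 64]
80 [80, 79, 75, 76, 74, 66, 66, 69, 91, 113, 115, 111, 109, 111, 109, 108, 111, 110, 113, 120, 119, 130, 134, 122, 97, 73, 71, 76, 65]
84 [70, 73, 76, 78, 77, 72, 65, 67, 73, 61, 61, 74, 57, 58, 77, 59, 54, 79, 73, 65, 63, 59, 68, 104, 120, 80, 67, 57, 53]
```

The bar is centred on the organiser axis at every section (±7 mm), so it is shut. Now the nut stroke waypoints.

```bash
python3 - <<'E'
from h import *
pts={'S1a':(10,-26),'BR':(25,-26),'BL':(-25,-26),'UL':(-25,6),'UR':(26,6)}
for k,v in pts.items(): print(k,np.round(w(v[0],v[1]+65),4))
for a,b in(('S1a','BL'),('BL','UL'),('UL','UR'),('UR','BR'),('BR','BL')):
    print(a,b,np.round(w(*pts[b])-w(*pts[a]),4))
E
```

```text
S1a [0.5788 0.072 ]
BR [0.5931 0.0765]
BL [0.5454 0.0615]
UL [0.5358 0.0921]
UR [0.5844 0.1073]
S1a BL [-0.0334 -0.0105]
BL UL [-0.0096  0.0305]
UL UR [0.0487 0.0153]
UR BR [ 0.0086 -0.0308]
BR BL [-0.0477 -0.015 ]
```

{"method": "drive_tool", "body": {"commands": "0.2036 0.0888 0 0 0 0; 0.2036 0.0888 0 0 0 0; 0.2036 0.0888 0 0 0 0; 0.2036 0.0888 0 0 0 0; 0.2036 0.0888 0 0 0 0; 0.2036 0.0888 0 0 0 0; 0.2036 0.0888 0 0 0 0; 0.2036 0.0888 -0.05 0 0 0; 0.2036 0.0888 -0.085 0 0 0; 0.2036 0.0888 -0.095 0 0 0; 0.2036 0.0888 -0.095 0 0 0"}}

```text
time: 7.35
tool_pos: [0.5787, 0.0716, 0.0649]
orientation: [-0.001, 0.592, 0.806, -0.001]
ft_force: [0.2, -0.3, 0.1]
grip_width: 0.0001
grip_force: 0.0
```

{"method": "drive_tool", "body": {"commands": "-0.0067 -0.0021 0 0 0 0; -0.0134 -0.0042 0 0 0 0; -0.02 -0.0063 0 0 0 0; -0.0267 -0.0084 0 0 0 0; -0.0334 -0.0105 0 0 0 0; -0.0354 -0.0044 0 0 0 0; -0.0373 0.0017 0 0 0 0; -0.0392 0.0078 0 0 0 0; -0.0411 0.0139 0 0 0 0; -0.043 0.02 0 0 0 0; -0.043 0.02 0 0 0 0"}}

```text
time: 8.45
tool_pos: [0.5368, 0.0932, 0.0658]
orientation: [-0.0, 0.592, 0.806, 0.0]
ft_force: [-0.6, -1.0, -0.1]
grip_width: 0.0002
grip_force: 0.3
```

```bash
python3 - <<'E'
from h import *
st()
E
```

```text
t 8.45 pos [0.5368 0.0932 0.0658] org [-23.7  71.8] yaw y 17.5 z [-0.     0.001 -1.   ] F [-0.6 -1.  -0.1] gw 0.0002 j [ 0.17  0.4  -0.28  0.89  0.    1.44]
```

{"method": "drive_tool", "body": {"commands": "0.001 -0.003 0 0 0 0; 0.001 -0.003 0.035 0 0 0; 0.0487 0.0133 0.035 0 0 0; 0.0487 0.0133 0.035 0 0 0; 0.0487 0.0133 0.015 0 0 0; 0.0487 0.0133 0 0 0 0; 0.0487 0.0133 0 0 0 0"}}

```text
time: 9.15
tool_pos: [0.5843, 0.1051, 0.0636]
orientation: [-0.001, 0.592, 0.806, -0.001]
ft_force: [-0.7, -0.2, 0.2]
grip_width: -0.0002
grip_force: 0.0
```

{"method": "drive_tool", "body": {"commands": "0.0015 -0.005 0 0 0 0; 0.003 -0.0103 0 0 0 0; 0.0045 -0.0155 0 0 0 0; 0.006 -0.0205 0 0 0 0; 0.0075 -0.0257 0 0 0 0; 0.0086 -0.03 0 0 0 0; 0.0018 -0.032 0 0 0 0; -0.005 -0.034 0 0 0 0; -0.0119 -0.0362 0 0 0 0; -0.0187 -0.0383 0 0 0 0; -0.0255 -0.0405 0 0 0 0"}}

```text
time: 10.25
tool_pos: [0.5595, 0.065, 0.0658]
orientation: [-0.0, 0.592, 0.806, 0.0]
ft_force: [1.6, 0.6, -0.2]
grip_width: -0.0003
grip_force: 0.7
```

{"method": "drive_tool", "body": {"commands": "-0.007 -0.0022 0 0 0 0; -0.0135 -0.0042 0 0 0 0; -0.0155 0.0018 0 0 0 0; -0.0173 0.0078 0 0 0 0; -0.0192 0.0139 0 0 0 0; -0.0211 0.02 0 0 0 0; -0.023 0.026 0 0 0 0; -0.023 0.026 0 0 0 0"}}

```text
time: 11.05
tool_pos: [0.5357, 0.0916, 0.0653]
orientation: [-0.001, 0.592, 0.806, -0.001]
ft_force: [-5.1, -0.0, 0.3]
grip_width: -0.0001
grip_force: 2.5
```

```bash
python3 - <<'E'
from h import *
st()
E
```

```text
t 11.05 pos [0.5357 0.0916 0.0653] org [-25.2  70.6] yaw y 17.4 z [-0.003  0.    -1.   ] F [-5.1 -0.   0.3] gw -0.0001 j [ 0.17  0.4  -0.29  0.89  0.    1.44]
```

{"method": "drive_tool", "body": {"commands": "-0.002 -0.004 0 0 0 0; -0.002 -0.004 0.035 0 0 0; -0.04 -0.01 0.07 0 0 0; -0.08 -0.03 0.095 0 0 0; -0.12 -0.06 0.095 0 0 0; -0.16 -0.1 0.095 0 0 0; -0.16 -0.1 0.095 0 0 0; -0.16 -0.1 0.095 0 0 0"}}

```text
time: 11.85
tool_pos: [0.3772, -0.0101, 0.1616]
orientation: [0.001, 0.593, 0.805, 0.001]
ft_force: [0.1, -0.0, 0.5]
grip_width: 0.0002
grip_force: 0.0
```

```bash
python3 - <<'E'
from h import *
st();t=cap('top','t4.png')
a=cv2.imread('pics/t4.png')[180:280,265:405]
cv2.imwrite('pics/c4.png',cv2.convertScaleAbs(cv2.resize(a,None,fx=5,fy=5,interpolation=cv2.INTER_CUBIC),alpha=1.3))
E
```

```text
t 11.85 pos [ 0.3772 -0.0101  0.1616] org [-206.9   21.1] yaw y 17.3 z [ 0.003  0.    -1.   ] F [ 0.1 -0.   0.5] gw 0.0002 j [-0.03  0.04 -0.49  1.04  0.    1.24]
```

View pics/c4.png

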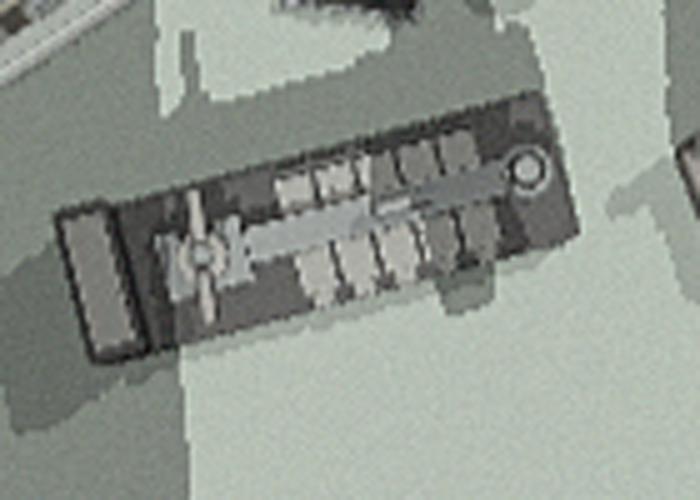

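The top view shows the nut wings nearly across the organiser now, at (193,195)-(210,318). The organiser itself has shifted about 10 mm towards +y and turned about 2°, so I'll stop and measure that numerically before going on.

```bash
cat >> h.py <<'E'
def tm(ref,cur,u,v,h=7,s=14,k=4):
    up=lambda i:cv2.resize(cv2.cvtColor(i,cv2.COLOR_BGR2GRAY),None,fx=k,fy=k,interpolation=cv2.INTER_CUBIC)
    T=up(ref[v-h:v+h,u-h:u+h]);S=up(cur[v-s:v+s,u-s:u+s])
    r=cv2.matchTemplate(S,T,cv2.TM_CCOEFF_NORMED);_,m,_,l=cv2.minMaxLoc(r)
    return (l[0]/k-(s-h),l[1]/k-(s-h)),round(m,2)
def img(d): return cv2.cvtColor(d['pixels'],cv2.COLOR_RGB2BGR)
E
python3 - <<'E'
from h import *
t=cap('top');s=cap('side');cur=img(t);cs=img(s);cv2.imwrite('pics/s4.png',cs)
r3=cv2.imread('pics/t3.png');r1=cv2.imread('pics/top1.png')
for n,(u,v),z in(('piv',(375,213),.037),('boxc',(292,238),.071),('boxA',(283,225),.071),('boxD',(291,254),.071)):
    sh,m=tm(r3,cur,u,v); sh1,m1=tm(r1,cur,u,v);sh0,m0=tm(r1,r3,u,v)
    print(n,sh,m,'dW mm',((onz(t,u+sh[0],v+sh[1],z)-onz(t,u,v,z))*1000).round(1),'vs start',sh1,m1,'start->3',sh0,m0)
s3=cv2.imread('pics/s3.png');s1=cv2.imread('pics/side1.png')
for u,v in((329,221),(329,235)): print('side',tm(s3,cs,u,v,9,18),tm(s1,s3,u,v,9,18))
# neighbours moved?
for n,(u,v) in dict(eye=(268,290),clip=(334,177),rack=(272,180),jar=(384,156),ch=(424,215)).items(): print(n,tm(r1,cur,u,v))
E
```

```text
piv (-5.0, 1.0) 0.87 dW mm [-1.9  9.7  0. ] vs start (-5.0, 0.75) 0.62 start->3 (0.0, -0.25) 0.72
boxc (-7.0, -5.75) 0.96 dW mm [10.7 13.1  0. ] vs start (-5.0, 2.0) 0.96 start->3 (0.0, 0.0) 0.99
boxA (-5.5, -2.5) 0.92 dW mm [ 4.7 10.3  0. ] vs start (-5.5, -2.5) 0.91 start->3 (0.0, 0.0) 0.99
boxD (-6.5, -2.25) 0.9 dW mm [ 4.2 12.1  0. ] vs start (-6.5, -2.0) 0.91 start->3 (0.0, 0.0) 0.98
side ((-1.75, 6.0), 0.72) ((0.0, 0.0), 0.83)
side ((-6.5, 0.5), 0.48) ((2.75, 0.0), 0.53)
eye ((0.0, 0.0), 0.97)
clip ((0.0, 0.0), 0.95)
rack ((0.0, 0.0), 0.99)
jar ((0.25, 0.25), 0.92)
ch ((0.0, 0.0), 0.98)
```

The shift is confirmed: pivot (-2,+10) mm, rotation -2°, other things unmoved. I'll use the new frame and make slow, force-watched pushes on the -x side.

{"method": "drive_tool", "body": {"commands": "0.1634 0.0878 0 0 0 -0.35; 0.1634 0.0878 0 0 0 -0.35; 0.1634 0.0878 0 0 0 -0.35; 0.1634 0.0878 0 0 0 -0.35; 0.1634 0.0878 0 0 0 -0.35; 0.1634 0.0878 -0.04 0 0 -0.35; 0.1634 0.0878 -0.08 0 0 -0.35; 0.1634 0.0878 -0.0956 0 0 -0.35; 0.1634 0.0878 -0.0956 0 0 -0.35"}}

```text
time: 12.9
tool_pos: [0.5388, 0.0791, 0.0622]
orientation: [-0.002, 0.606, 0.795, -0.002]
ft_force: [-0.1, -0.2, 0.5]
grip_width: -0.0
grip_force: 0.0
```

{"method": "drive_tool", "body": {"commands": "-0.001 0.004 0 0 0 0; -0.002 0.008 0 0 0 0; -0.002 0.008 0 0 0 0"}}

```text
time: 13.2
tool_pos: [0.5393, 0.0875, 0.0664]
orientation: [0.001, 0.606, 0.795, 0.001]
ft_force: [-0.1, 0.1, -0.3]
grip_width: -0.0001
grip_force: 0.0
```

{"method": "drive_tool", "body": {"commands": "-0.0005 0.002 0 0 0 0; -0.001 0.004 0 0 0 0; -0.001 0.004 0 0 0 0"}}

```text
time: 13.5
tool_pos: [0.5378, 0.0908, 0.0656]
orientation: [0.0, 0.607, 0.795, 0.0]
ft_force: [-0.0, -1.2, 0.3]
grip_width: 0.0
grip_force: 0.2
```

```bash
sed -i 's/^O=.*/N=np.array([.5642,.1049]);X=np.array([.9646,.2639]);Y=np.array([-.2639,.9646]);O=N-.065*Y/' h.py; python3 - <<'E'
from h import *
st()
s=cap('side');cv2.imwrite('pics/s5.png',img(s)); s4=cv2.imread('pics/s4.png')
for u,v in((329,224),(329,238),(320,228),(338,228)): print('side',tm(s4,img(s),u,v,9,16))
a=img(s)[130:250,290:390]
cv2.imwrite('pics/c5.png',cv2.convertScaleAbs(cv2.resize(a,None,fx=5,fy=5,interpolation=cv2.INTER_CUBIC),alpha=1.0))
E
```

```text
t 13.5 pos [0.5378 0.0908 0.0656] org [-29.2  58.4] yaw y 15.3 z [ 0.001  0.    -1.   ] F [-0.  -1.2  0.3] gw 0.0 j [ 0.17  0.4  -0.28  0.89 -0.    1.47]
side ((0.0, 0.25), 0.86)
side ((-7.0, -2.0), 0.49)
side ((0.0, 0.0), 0.93)
side ((-0.25, 0.5), 0.97)
```

View pics/c5.png

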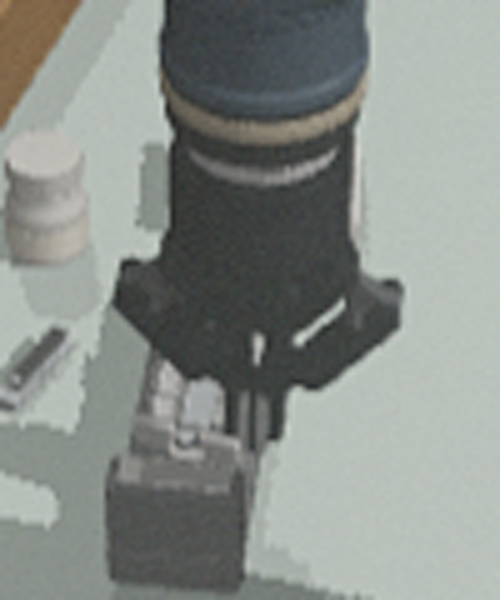

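The side crop shows the closed fingers at (255,410) beside the wing, just behind the end box, and the box has not moved. Friction-level contact is -1.2 N, so I continue in small steps.

{"method": "drive_tool", "body": {"commands": "-0.0005 0.002 0 0 0 0; -0.001 0.004 0 0 0 0; -0.001 0.004 0 0 0 0"}}

```text
time: 13.85
tool_pos: [0.5365, 0.0948, 0.0651]
orientation: [-0.0, 0.607, 0.795, -0.0]
ft_force: [0.6, -1.2, 0.6]
grip_width: 0.0002
grip_force: 0.3
```

```bash
cat > b.py <<'E'
from h import *
st();s=cap('side');r=cv2.imread('pics/s5.png')
for u,v in((320,228),(338,228)): print('side',tm(r,img(s),u,v,9,16))
E
python3 b.py
```

```text
t 13.85 pos [0.5365 0.0948 0.0651] org [-29.4  62.6] yaw y 15.3 z [-0. -0. -1.] F [ 0.6 -1.2  0.6] gw 0.0002 j [ 0.17  0.4  -0.29  0.89  0.    1.48]
side ((0.0, 0.0), 0.98)
side ((0.0, 0.75), 0.98)
```

{"method": "drive_tool", "body": {"commands": "-0.0005 0.002 0 0 0 0; -0.001 0.004 0 0 0 0; -0.001 0.004 0 0 0 0"}}

```text
time: 14.2
tool_pos: [0.5354, 0.0989, 0.0651]
orientation: [-0.0, 0.607, 0.795, -0.0]
ft_force: [0.5, -0.6, -0.4]
grip_width: 0.0002
grip_force: 0.4
```

```bash
python3 b.py
```

```text
t 14.2 pos [0.5354 0.0989 0.0651] org [-29.4  66.8] yaw y 15.3 z [-0. -0. -1.] F [ 0.5 -0.6 -0.4] gw 0.0002 j [ 0.18  0.4  -0.29  0.89  0.    1.49]
side ((0.0, 0.25), 0.96)
side ((-0.25, 2.25), 0.96)
```

{"method": "drive_tool", "body": {"commands": "0.0 -0.004 0 0 0 0; 0.0 -0.004 0.035 0 0 0; 0.0 -0.004 0.035 0 0 0; 0.0537 0.0211 0.035 0 0 0; 0.0537 0.0211 0.035 0 0 0; 0.0537 0.0211 0.035 0 0 0; 0.0537 0.0211 0.015 0 0 0; 0.0537 0.0211 -0.002 0 0 0; 0.0537 0.0211 -0.002 0 0 0"}}

```text
time: 15.15
tool_pos: [0.5867, 0.119, 0.0609]
orientation: [-0.002, 0.607, 0.795, -0.002]
ft_force: [0.1, -0.9, -0.3]
grip_width: 0.0001
grip_force: 0.0
```

{"method": "drive_tool", "body": {"commands": "0.0014 -0.005 0 0 0 0; 0.0027 -0.01 0 0 0 0; 0.004 -0.015 0 0 0 0; 0.0054 -0.02 0 0 0 0"}}

```text
time: 15.55
tool_pos: [0.5953, 0.0993, 0.064]
orientation: [0.0, 0.607, 0.795, 0.0]
ft_force: [0.6, 0.3, -0.5]
grip_width: -0.0003
grip_force: 0.5
```

{"method": "drive_tool", "body": {"commands": "0.0014 -0.005 0 0 0 0; 0.0027 -0.01 0 0 0 0; 0.0036 -0.0135 0 0 0 0; 0.0036 -0.0135 0 0 0 0"}}

```text
time: 15.95
tool_pos: [0.5982, 0.0855, 0.0631]
orientation: [-0.0, 0.607, 0.795, -0.0]
ft_force: [0.6, 0.1, 0.4]
grip_width: 0.0001
grip_force: 0.0
```

```bash
python3 b.py
```

```text
t 15.95 pos [0.5982 0.0855 0.0631] org [27.7 37.3] yaw y 15.2 z [-0. -0. -1.] F [0.6 0.1 0.4] gw 0.0001 j [ 0.14  0.49 -0.14  0.95 -0.    1.45]
side ((0.25, 0.25), 0.85)
side ((0.0, 0.25), 0.96)
```

{"method": "drive_tool", "body": {"commands": "-0.006 -0.0016 0 0 0 0; -0.012 -0.0033 0 0 0 0; -0.018 -0.0049 0 0 0 0; -0.024 -0.0066 0 0 0 0; -0.03 -0.0082 0 0 0 0"}}

```text
time: 16.5
tool_pos: [0.5673, 0.0783, 0.0632]
orientation: [-0.0, 0.607, 0.795, 0.0]
ft_force: [1.9, 0.4, -0.4]
grip_width: 0.0003
grip_force: 0.8
```

{"method": "drive_tool", "body": {"commands": "-0.006 -0.0016 0 0 0 0; -0.012 -0.0033 0 0 0 0; -0.018 -0.0049 0 0 0 0; -0.0247 -0.0068 0 0 0 0; -0.0247 -0.0068 0 0 0 0"}}

```text
time: 17.0
tool_pos: [0.5422, 0.0711, 0.0631]
orientation: [-0.0, 0.607, 0.795, -0.0]
ft_force: [0.1, -0.3, -0.3]
grip_width: 0.0002
grip_force: 0.0
```

```bash
python3 b.py
```

```text
t 17.0 pos [0.5422 0.0711 0.0631] org [-30.1  38.2] yaw y 15.3 z [-0.001 -0.    -1.   ] F [ 0.1 -0.3 -0.3] gw 0.0002 j [ 0.13  0.4  -0.28  0.89  0.    1.43]
side ((1.25, 1.25), 0.82)
side ((1.25, 1.0), 0.94)
```

{"method": "drive_tool", "body": {"commands": "-0.0013 0.005 0 0 0 0; -0.0026 0.01 0 0 0 0; -0.004 0.015 0 0 0 0; -0.0053 0.019 0 0 0 0; -0.0053 0.019 0 0 0 0"}}

```text
time: 17.55
tool_pos: [0.537, 0.0905, 0.0627]
orientation: [-0.001, 0.607, 0.795, -0.001]
ft_force: [-4.4, -2.7, 0.0]
grip_width: -0.0003
grip_force: 2.5
```

```bash
python3 b.py
```

```text
t 17.55 pos [0.537  0.0905 0.0627] org [-30.   58.3] yaw y 15.3 z [-0.002 -0.001 -1.   ] F [-4.4 -2.7  0. ] gw -0.0003 j [ 0.17  0.4  -0.29  0.88 -0.    1.47]
side ((-1.25, 2.5), 0.88)
side ((-0.75, 2.0), 0.97)
```

The finger seems to slip off the wing end on the low sweep and then press on the wing radially, which explains the shove. I'll retreat, re-measure and use a tighter orbit.

{"method": "drive_tool", "body": {"commands": "-0.008 -0.004 0 0 0 0; -0.008 -0.004 0.035 0 0 0; -0.05 -0.01 0.07 0 0 0; -0.09 -0.03 0.097 0 0 0; -0.13 -0.06 0.097 0 0 0; -0.16 -0.1 0.097 0 0 0; -0.16 -0.1 0.097 0 0 0; -0.16 -0.1 0.097 0 0 0"}}

```text
time: 18.4
tool_pos: [0.3781, -0.0105, 0.1608]
orientation: [0.001, 0.608, 0.794, 0.001]
ft_force: [-0.0, -0.2, -0.6]
grip_width: -0.0001
grip_force: 0.0
```

```bash
cat > m.py <<'E'
from h import *
import sys
def meas(z=.058):
    t=cap('top');cur=img(t);r3=cv2.imread('pics/t3.png');g=cv2.cvtColor(cur,cv2.COLOR_BGR2GRAY).astype(np.float32)
    # organiser pose from pivot + box corners matched against t3 (start pose)
    A=[];B=[]
    for (u,v),zz in(((375,213),.037),((283,225),.071),((291,254),.071)):
        sh,m=tm(r3,cur,u,v); A.append(onz(t,u,v,zz)[:2]);B.append(onz(t,u+sh[0],v+sh[1],zz)[:2])
    A=np.array(A);B=np.array(B);M=cv2.estimateAffinePartial2D(A*1000,B*1000)[0] if 0 else None
    ca,cb=A.mean(0),B.mean(0);a,b=A-ca,B-cb
    th=np.arctan2((a[:,0]*b[:,1]-a[:,1]*b[:,0]).sum(),(a*b).sum())
    R=np.array([[np.cos(th),-np.sin(th)],[np.sin(th),np.cos(th)]])
    f=lambda p:cb+R@(np.array(p)-ca)
    n=f([.5614,.0938]);yaw=np.radians(17.43)+th
    print('dOrg mm',((f([.5809,.0318])-[.5809,.0318])*1000).round(1),'dyaw',np.degrees(th).round(2),'nut',n.round(4),'yaw',np.degrees(yaw).round(1), 'resid',np.abs((B-np.array([f(p) for p in A]))*1000).max().round(1))
    best=[]
    for al in range(0,180,3):
        q=np.radians(al)+yaw; L=[]
        for r in list(range(13,26,2)):
            for s in(1,-1):
                p=n+s*r/1000*np.array([np.cos(q),np.sin(q)]);L.append(proj(t,[*p,z]))
        L=np.array(L,np.float32);v=cv2.remap(g,L[:,0][None],L[:,1][None],cv2.INTER_LINEAR)[0];best.append((v.mean().round(),v.min().round(),al))
    print(sorted(best,key=lambda k:-k[1])[:5]); print([int(b[0]) for b in best])
    return t
if __name__=='__main__': st();meas()
E
python3 m.py
```

```text
t 18.4 pos [ 0.3781 -0.0105  0.1608] org [-209.9    2.8] yaw y 15.1 z [ 0.003  0.    -1.   ] F [-0.  -0.2 -0.6] gw -0.0001 j [-0.03  0.04 -0.49  1.04  0.    1.28]
dOrg mm [-1.  -3.5] dyaw -4.12 nut [0.5649 0.0916] yaw 13.3 resid 2.5
[(np.float32(116.0), np.float32(89.0), 69), (np.float32(116.0), np.float32(89.0), 78), (np.float32(117.0), np.float32(84.0), 72), (np.float32(115.0), np.float32(84.0), 81), (np.float32(115.0), np.float32(81.0), 84)]
[73, 73, 72, 68, 66, 69, 72, 75, 75, 77, 78, 80, 83, 87, 89, 89, 89, 91, 97, 104, 111, 114, 115, 116, 117, 117, 116, 115, 115, 113, 109, 109, 110, 112, 112, 110, 110, 111, 107, 103, 100, 100, 101, 102, 101, 99, 97, 89, 84, 77, 69, 69, 70, 71, 71, 72, 72, 72, 72, 73]
```

```bash
sed -i 's/tm(r3,cur,u,v)/tm(r3,cur,u,v,8,24)/' m.py; python3 - <<'E'
from m import *
t=meas();c=img(t);cv2.imwrite('pics/t6.png',c);r3=cv2.imread('pics/t3.png')
for u,v in((375,213),(283,225),(291,254)): print(tm(r3,c,u,v,8,24))
a=cv2.convertScaleAbs(cv2.resize(c[180:280,265:405],None,fx=5,fy=5,interpolation=cv2.INTER_CUBIC),alpha=1.3)
for i in range(0,140,10): cv2.line(a,(i*5,0),(i*5,6),(0,0,255),1)
cv2.imwrite('pics/c6.png',a)
E
```

```text
dOrg mm [-0.6 17.2] dyaw -2.46 nut [0.5635 0.1118] yaw 15.0 resid 0.1
[(np.float32(114.0), np.float32(84.0), 15), (np.float32(114.0), np.float32(72.0), 12), (np.float32(100.0), np.float32(67.0), 18), (np.float32(103.0), np.float32(53.0), 9), (np.float32(73.0), np.float32(53.0), 24)]
[65, 73, 86, 103, 114, 114, 100, 82, 73, 68, 67, 66, 66, 68, 71, 74, 77, 80, 80, 79, 77, 74, 73, 77, 82, 88, 91, 90, 89, 88, 86, 87, 89, 92, 93, 88, 78, 70, 68, 69, 72, 78, 79, 76, 68, 62, 61, 63, 64, 62, 58, 59, 64, 64, 63, 62, 62, 63, 63, 64]
((-8.5, 1.75), 0.72)
((-9.25, -2.25), 0.92)
((-10.5, -2.0), 0.92)
```

View pics/c6.png

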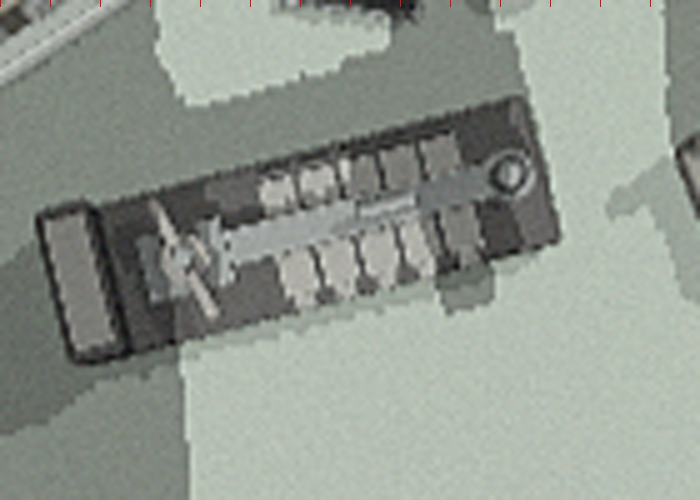

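The top view shows the organiser shifted 17 mm towards +y. The wings are at (155,200)-(213,315), about 13° from across. I'll switch to a wing-following orbit with the tool turning along with the nut, so the contact stays tangential.

```bash
cat > orb.py <<'E'
import sys,numpy as np
# orbit table: nut x,y, yaw, alpha start, end, step, radial, tangential
def tab(n,yaw,a0,a1,st,r=24,tg=14):
    c=lambda a:np.array(n)+np.array([[np.cos(q),-np.sin(q)],[np.sin(q),np.cos(q)]])@[r/1000,tg/1000] if (q:=np.radians(yaw+a)) is not None else 0
    print('start',c(a0).round(4))
    print('; '.join('%d: %.4f %.4f 0 0 0 %.1f'%(a,*(c(a)-c(a0)),(a-a0)/6) for a in np.arange(a0+st,a1+np.sign(st)*.1,st)))
tab([float(sys.argv[1]),float(sys.argv[2])],*map(float,sys.argv[3:7]))
E
python3 orb.py .5635 .1118 15 -155 -221 -6
```

```text
start [0.5541 0.0856]
-161: -0.0027 0.0011 0 0 0 -1.0; -167: -0.0052 0.0025 0 0 0 -2.0; -173: -0.0076 0.0042 0 0 0 -3.0; -179: -0.0098 0.0061 0 0 0 -4.0; -185: -0.0118 0.0082 0 0 0 -5.0; -191: -0.0136 0.0105 0 0 0 -6.0; -197: -0.0151 0.0130 0 0 0 -7.0; -203: -0.0163 0.0156 0 0 0 -8.0; -209: -0.0173 0.0184 0 0 0 -9.0; -215: -0.0180 0.0212 0 0 0 -10.0; -221: -0.0183 0.0241 0 0 0 -11.0
```

{"method": "drive_tool", "body": {"commands": "0.176 0.096 0 0 0 1; 0.176 0.096 0 0 0 3; 0.176 0.096 0 0 0 5; 0.176 0.096 0 0 0 6; 0.176 0.096 0 0 0 7.4; 0.176 0.096 0 0 0 8.8; 0.176 0.096 0 0 0 10; 0.176 0.096 0 0 0 11.5; 0.176 0.096 0 0 0 13; 0.176 0.096 0 0 0 14.3; 0.176 0.096 0 0 0 15.6; 0.176 0.096 0 0 0 16.7"}}

```text
time: 19.7
tool_pos: [0.5552, 0.0879, 0.1594]
orientation: [-0.0, -0.224, 0.974, 0.0]
ft_force: [-0.0, -0.1, 0.2]
grip_width: 0.0
grip_force: 0.0
```

{"method": "drive_tool", "body": {"commands": "0 0 0 0 0 1.4; 0 0 0 0 0 2.8; 0 0 0 0 0 4.2; 0 0 0 0 0 5.6; 0 0 0 0 0 7; 0 0 0 0 0 8.4; 0 0 0 0 0 9.8; 0 0 0 0 0 11.2; 0 0 0 0 0 12.6; 0 0 0 0 0 14; 0 0 0 0 0 15.4; 0 0 0 0 0 16.8"}}

```text
time: 20.9
tool_pos: [0.5552, 0.0879, 0.1593]
orientation: [-0.0, 0.894, -0.448, -0.0]
ft_force: [-0.5, -0.6, 0.6]
grip_width: 0.0
grip_force: 0.0
```

```bash
sed -i 's/^N=np.*/yw=np.radians(15.0);N=np.array([.5635,.1118]);X=np.array([np.cos(yw),np.sin(yw)]);Y=np.array([-X[1],X[0]]);O=N-.065*Y/' h.py; python3 - <<'E'
from h import *
st()
E
```

```text
t 20.9 pos [0.5552 0.0879 0.1593] org [-14.2  44.1] yaw y -143.3 z [-0.  0. -1.] F [-0.5 -0.6  0.6] gw 0.0 j [ 0.16  0.35 -0.1   1.13  0.   -2.06]
```

{"method": "drive_tool", "body": {"commands": "-0.0011 -0.0023 -0.05 0 0 0.55; -0.0011 -0.0023 -0.085 0 0 0.55; -0.0011 -0.0023 -0.0963 0 0 0.55; -0.0011 -0.0023 -0.0963 0 0 0.55"}}

```text
time: 21.3
tool_pos: [0.5526, 0.0848, 0.0621]
orientation: [0.001, 0.905, -0.425, -0.001]
ft_force: [-0.4, 0.7, 0.4]
grip_width: 0.0001
grip_force: 0.0
```

{"method": "drive_tool", "body": {"commands": "-0.0027 0.0011 0 0 0 -1; -0.0052 0.0025 0 0 0 -2; -0.0076 0.0042 0 0 0 -3; -0.0098 0.0061 0 0 0 -4; -0.0118 0.0082 0 0 0 -5; -0.0118 0.0082 0 0 0 -5"}}

```text
time: 21.9
tool_pos: [0.5426, 0.0928, 0.0657]
orientation: [-0.001, 0.763, -0.646, 0.001]
ft_force: [0.0, 0.2, 0.5]
grip_width: 0.0002
grip_force: 0.2
```

```bash
cat > b.py <<'E'
from h import *
st();s=cap('side');r=cv2.imread('pics/s6.png')
if r is None: r=img(s);cv2.imwrite('pics/s6.png',r)
for u,v in((320,229),(338,230),(328,229)): print('side',tm(r,img(s),u,v,9,16))
E
python3 b.py
```

```text
t 21.9 pos [0.5426 0.0928 0.0657] org [-25.1  52.1] yaw y -170.5 z [ 0.003  0.    -1.   ] F [0.  0.2 0.5] gw 0.0002 j [ 0.17  0.4  -0.27  0.89 -0.   -1.57]
side ((0.0, 0.0), 1.0)
side ((0.0, 0.0), 1.0)
side ((0.0, 0.0), 1.0)[ WARN:0@0.664] global loadsave.cpp:275 findDecoder imread_('pics/s6.png'): can't open/read file: check file path/integrity
```

Little force so far. I continue the orbit from -185 to -215.

{"method": "drive_tool", "body": {"commands": "-0.0018 0.0023 0 0 0 -1; -0.0033 0.0048 0 0 0 -2; -0.0045 0.0074 0 0 0 -3; -0.0055 0.0102 0 0 0 -4; -0.0062 0.013 0 0 0 -5; -0.0062 0.013 0 0 0 -5"}}

```text
time: 22.55
tool_pos: [0.5356, 0.1056, 0.0647]
orientation: [0.0, -0.571, 0.821, -0.0]
ft_force: [-1.2, -0.2, -0.1]
grip_width: 0.0002
grip_force: 0.3
```

```bash
python3 b.py; python3 orb.py .5635 .1118 15 5 -91 -6
```

```text
t 22.55 pos [0.5356 0.1056 0.0647] org [-28.5  66.2] yaw y 159.7 z [ 0.001  0.    -1.   ] F [-1.2 -0.2 -0.1] gw 0.0002 j [ 0.19  0.4  -0.28  0.89  0.   -1.02]
side ((0.0, 0.25), 0.87)
side ((-0.5, 3.5), 0.96)
side ((-0.75, 0.5), 0.75)
start [0.5813 0.1332]
-1: 0.0021 -0.0020 0 0 0 -1.0; -7: 0.0041 -0.0042 0 0 0 -2.0; -13: 0.0057 -0.0065 0 0 0 -3.0; -19: 0.0072 -0.0091 0 0 0 -4.0; -25: 0.0083 -0.0117 0 0 0 -5.0; -31: 0.0092 -0.0145 0 0 0 -6.0; -37: 0.0097 -0.0174 0 0 0 -7.0; -43: 0.0100 -0.0203 0 0 0 -8.0; -49: 0.0100 -0.0232 0 0 0 -9.0; -55: 0.0096 -0.0261 0 0 0 -10.0; -61: 0.0090 -0.0289 0 0 0 -11.0; -67: 0.0080 -0.0317 0 0 0 -12.0; -73: 0.0068 -0.0343 0 0 0 -13.0; -79: 0.0053 -0.0368 0 0 0 -14.0; -85: 0.0036 -0.0391 0 0 0 -15.0; -91: 0.0016 -0.0413 0 0 0 -16.0
```

{"method": "drive_tool", "body": {"commands": "-0.001 -0.004 0 0 0 0.5; -0.001 -0.004 0.035 0 0 1; -0.001 -0.004 0.035 0 0 2; 0.0498 0.0234 0.035 0 0 3.3; 0.0498 0.0234 0.035 0 0 4.7; 0.0498 0.0234 0.035 0 0 4.7; 0.0498 0.0234 0.015 0 0 4.7; 0.0498 0.0234 -0.001 0 0 4.7; 0.0498 0.0234 -0.001 0 0 4.7"}}

```text
time: 23.5
tool_pos: [0.583, 0.1279, 0.0612]
orientation: [0.001, 0.753, -0.658, -0.001]
ft_force: [-0.5, -0.3, 0.7]
grip_width: -0.0002
grip_force: 0.0
```

```bash
python3 b.py; python3 orb.py .5635 .1118 15 -7 -97 -6
```

```text
t 23.5 pos [0.583  0.1279 0.0612] org [23.  75.5] yaw y -172.3 z [-0.004 -0.001 -1.   ] F [-0.5 -0.3  0.7] gw -0.0002 j [ 0.22  0.48 -0.15  0.94  0.   -1.49]
side ((4.0, 1.75), 0.68)
side ((0.0, 0.5), 0.97)
side ((0.25, 0.5), 0.72)
start [0.5853 0.129 ]
-13: 0.0017 -0.0024 0 0 0 -1.0; -19: 0.0031 -0.0049 0 0 0 -2.0; -25: 0.0042 -0.0076 0 0 0 -3.0; -31: 0.0051 -0.0104 0 0 0 -4.0; -37: 0.0057 -0.0132 0 0 0 -5.0; -43: 0.0059 -0.0161 0 0 0 -6.0; -49: 0.0059 -0.0190 0 0 0 -7.0; -55: 0.0056 -0.0219 0 0 0 -8.0; -61: 0.0049 -0.0247 0 0 0 -9.0; -67: 0.0040 -0.0275 0 0 0 -10.0; -73: 0.0028 -0.0301 0 0 0 -11.0; -79: 0.0013 -0.0326 0 0 0 -12.0; -85: -0.0005 -0.0350 0 0 0 -13.0; -91: -0.0024 -0.0371 0 0 0 -14.0; -97: -0.0046 -0.0390 0 0 0 -15.0
```

Clean descent, box unmoved. Now the orbit, in parts.

{"method": "drive_tool", "body": {"commands": "0.0017 -0.0024 0 0 0 -1; 0.0031 -0.0049 0 0 0 -2; 0.0042 -0.0076 0 0 0 -3; 0.0051 -0.0104 0 0 0 -4; 0.0057 -0.0132 0 0 0 -5; 0.0059 -0.0161 0 0 0 -6; 0.0059 -0.019 0 0 0 -7; 0.0059 -0.019 0 0 0 -7"}}

```text
time: 24.35
tool_pos: [0.5912, 0.1095, 0.0642]
orientation: [0.001, -0.467, 0.884, -0.0]
ft_force: [0.6, 1.3, -0.3]
grip_width: -0.0
grip_force: 0.4
```

{"method": "drive_tool", "body": {"commands": "-0.0003 -0.0029 0 0 0 -1; -0.001 -0.0057 0 0 0 -2; -0.0019 -0.0085 0 0 0 -3; -0.0031 -0.0111 0 0 0 -4; -0.0031 -0.0111 0 0 0 -4"}}

```text
time: 24.85
tool_pos: [0.588, 0.0984, 0.0638]
orientation: [0.001, -0.274, 0.962, -0.0]
ft_force: [0.1, 0.8, 0.1]
grip_width: -0.0002
grip_force: 0.3
```

```bash
python3 b.py
```

```text
t 24.85 pos [0.588  0.0984 0.0638] org [20.2 45.7] yaw y 121.8 z [ 0.001  0.    -1.   ] F [0.1 0.8 0.1] gw -0.0002 j [ 0.17  0.47 -0.16  0.94  0.   -0.39]
side ((0.0, 0.25), 0.81)
side ((0.0, 0.25), 0.98)
side ((0.25, 0.0), 0.77)
```

{"method": "drive_tool", "body": {"commands": "-0.0015 -0.0025 0 0 0 -1; -0.0033 -0.0049 0 0 0 -2; -0.0033 -0.0049 0 0 0 -2"}}

```text
time: 25.2
tool_pos: [0.5846, 0.0936, 0.0634]
orientation: [0.0, -0.173, 0.985, -0.0]
ft_force: [0.8, 0.6, 1.0]
grip_width: -0.0001
grip_force: 0.3
```

{"method": "drive_tool", "body": {"commands": "-0.0019 -0.0021 0 0 0 -1; -0.0041 -0.004 0 0 0 -2; -0.0041 -0.004 0 0 0 -2"}}

```text
time: 25.5
tool_pos: [0.5822, 0.0902, 0.0639]
orientation: [0.002, -0.069, 0.998, 0.0]
ft_force: [4.7, 3.0, 0.3]
grip_width: -0.0002
grip_force: 2.6
```

```bash
python3 b.py;python3 orb.py .5635 .1118 15 -97 -217 -6
```

```text
t 25.5 pos [0.5822 0.0902 0.0639] org [12.5 39.3] yaw y 98.0 z [ 0.004  0.001 -1.   ] F [4.7 3.  0.3] gw -0.0002 j [ 0.15  0.46 -0.18  0.93  0.    0.01]
side ((0.5, 0.0), 0.82)
side ((0.25, -0.25), 0.97)
side ((1.5, 0.0), 0.82)
start [0.5807 0.09  ]
-103: -0.0024 -0.0017 0 0 0 -1.0; -109: -0.0049 -0.0031 0 0 0 -2.0; -115: -0.0076 -0.0042 0 0 0 -3.0; -121: -0.0104 -0.0051 0 0 0 -4.0; -127: -0.0132 -0.0057 0 0 0 -5.0; -133: -0.0161 -0.0059 0 0 0 -6.0; -139: -0.0190 -0.0059 0 0 0 -7.0; -145: -0.0219 -0.0056 0 0 0 -8.0; -151: -0.0247 -0.0049 0 0 0 -9.0; -157: -0.0275 -0.0040 0 0 0 -10.0; -163: -0.0301 -0.0028 0 0 0 -11.0; -169: -0.0326 -0.0013 0 0 0 -12.0; -175: -0.0350 0.0005 0 0 0 -13.0; -181: -0.0371 0.0024 0 0 0 -14.0; -187: -0.0390 0.0046 0 0 0 -15.0; -193: -0.0407 0.0070 0 0 0 -16.0; -199: -0.0421 0.0095 0 0 0 -17.0; -205: -0.0433 0.0122 0 0 0 -18.0; -211: -0.0441 0.0150 0 0 0 -19.0; -217: -0.0447 0.0178 0 0 0 -20.0
```

The force jumped at α≈-90, which is the firm stop. I back off, clear the view and measure.

{"method": "drive_tool", "body": {"commands": "0.004 0.001 0 0 0 0; 0.009 0.002 0 0 0 0; 0.009 0.002 0.04 0 0 0; -0.03 -0.02 0.08 0 0 -1.2; -0.07 -0.05 0.1 0 0 -2.4; -0.12 -0.08 0.1 0 0 -3.6; -0.16 -0.1 0.1 0 0 -4.8; -0.2 -0.1 0.1 0 0 -6; -0.2 -0.1 0.1 0 0 -6"}}

```text
time: 26.45
tool_pos: [0.374, -0.0112, 0.1624]
orientation: [-0.002, 0.245, 0.969, -0.001]
ft_force: [1.3, -0.5, 0.7]
grip_width: 0.0001
grip_force: 0.0
```

```bash
python3 - <<'E'
from m import *
st();meas(.055);t=cap('top');cv2.imwrite('pics/t7.png',img(t));s=cap('side');cv2.imwrite('pics/s7.png',img(s))
g=cv2.cvtColor(t['pixels'],cv2.COLOR_RGB2GRAY).astype(np.float32)
for y in(-40,0,20,40,42,45,48,51,54,76,79,82,85,88,90):
    uv=np.array([proj(t,[*w(x,y),.055 if y>38 else .035]) for x in range(-18,19,2)],np.float32)
    print(y,cv2.remap(g,uv[:,0][None],uv[:,1][None],cv2.INTER_LINEAR)[0].astype(int).tolist())
E
```

```text
t 26.45 pos [ 0.374  -0.0112  0.1624] org [-214.9   -4.8] yaw y 61.6 z [-0.005 -0.    -1.   ] F [ 1.3 -0.5  0.7] gw 0.0001 j [-0.03  0.04 -0.49  1.05 -0.    0.47]
dOrg mm [-0.9 17.3] dyaw -2.57 nut [0.5633 0.1119] yaw 14.9 resid 0.5
[(np.float32(109.0), np.float32(89.0), 87), (np.float32(102.0), np.float32(85.0), 84), (np.float32(110.0), np.float32(78.0), 90), (np.float32(98.0), np.float32(72.0), 81), (np.float32(99.0), np.float32(57.0), 93)]
[66, 65, 66, 66, 67, 67, 67, 66, 67, 68, 68, 71, 73, 77, 81, 84, 87, 88, 89, 86, 82, 78, 74, 76, 81, 87, 93, 98, 102, 109, 110, 99, 86, 77, 73, 70, 64, 60, 61, 63, 64, 68, 70, 69, 67, 66, 65, 66, 64, 61, 60, 61, 66, 67, 66, 66, 66, 66, 67, 66]
-40 [90, 91, 92, 91, 87, 76, 73, 88, 89, 88, 88, 82, 84, 85, 93, 91, 94, 92, 99]
0 [67, 93, 106, 91, 69, 91, 117, 107, 105, 112, 127, 125, 115, 67, 59, 50, 82, 85, 85]
20 [126, 138, 141, 134, 126, 118, 108, 124, 122, 124, 123, 124, 121, 102, 95, 105, 139, 136, 135]
40 [76, 77, 75, 78, 73, 86, 133, 125, 118, 116, 112, 121, 87, 44, 58, 57, 56, 50, 51]
42 [77, 80, 77, 74, 70, 81, 120, 122, 102, 117, 103, 99, 
[... 152 characters left out ...]
7, 141, 107, 104, 86, 51, 41, 56, 51, 54, 58]
51 [78, 73, 78, 114, 129, 113, 108, 107, 120, 141, 107, 80, 81, 77, 81, 73, 53, 51, 52]
54 [75, 76, 85, 136, 125, 120, 107, 95, 111, 146, 102, 71, 89, 88, 91, 75, 44, 53, 58]
76 [53, 54, 52, 66, 72, 69, 76, 64, 50, 83, 82, 74, 77, 85, 86, 75, 41, 52, 51]
79 [53, 50, 51, 76, 82, 73, 76, 70, 59, 77, 83, 69, 83, 92, 91, 88, 59, 50, 53]
82 [56, 55, 44, 63, 72, 56, 53, 56, 62, 90, 91, 82, 57, 44, 63, 67, 54, 53, 55]
85 [58, 53, 49, 51, 49, 42, 37, 42, 50, 83, 90, 65, 48, 36, 44, 52, 54, 53, 55]
88 [52, 55, 55, 53, 52, 43, 42, 45, 58, 84, 86, 63, 51, 51, 50, 52, 53, 57, 52]
90 [54, 58, 59, 54, 53, 41, 43, 41, 58, 91, 90, 70, 56, 57, 57, 53, 59, 54, 52]
```

The nut is at its firm stop with the wings in line, and the bar is still shut. The organiser is 17 mm from its place after the earlier jams, so I'll gently push it back on its end face.

{"method": "drive_tool", "body": {"commands": "0.186 0.1937 0 0 0 -1; 0.186 0.1937 0 0 0 -2.3; 0.186 0.1937 0 0 0 -3.6; 0.186 0.1937 0 0 0 -5; 0.186 0.1937 0 0 0 -6.4; 0.186 0.1937 0 0 0 -7.8; 0.186 0.1937 0 0 0 -7.8; 0.186 0.1937 0 0 0 -7.8; 0.186 0.1937 -0.05 0 0 -7.8; 0.186 0.1937 -0.1 0 0 -7.8; 0.186 0.1937 -0.118 0 0 -7.8; 0.186 0.1937 -0.118 0 0 -7.8"}}

```text
time: 27.8
tool_pos: [0.5637, 0.1816, 0.0421]
orientation: [-0.002, 0.608, 0.794, -0.003]
ft_force: [-0.1, 0.4, 0.7]
grip_width: -0.0
grip_force: 0.0
```

{"method": "drive_tool", "body": {"commands": "0.001 -0.004 0 0 0 0; 0.002 -0.0078 0 0 0 0; 0.0015 -0.011 0 0 0 0.1; 0.0008 -0.014 0 0 0 0.15; 0.0008 -0.014 0 0 0 0.15"}}

```text
time: 28.3
tool_pos: [0.5683, 0.1694, 0.0466]
orientation: [0.001, 0.602, 0.798, 0.001]
ft_force: [-0.2, 3.9, 2.0]
grip_width: 0.0001
grip_force: 0.0
```

{"method": "drive_tool", "body": {"commands": "-0.0008 -0.003 0 0 0 0.07; -0.0016 -0.006 0 0 0 0.14; -0.0024 -0.009 0 0 0 0.21; -0.0034 -0.012 0 0 0 0.28; -0.0034 -0.012 0 0 0 0.28"}}

```text
time: 28.8
tool_pos: [0.5647, 0.1578, 0.0464]
orientation: [0.001, 0.59, 0.807, 0.001]
ft_force: [-0.9, 4.9, 2.3]
grip_width: 0.0001
grip_force: 0.0
```

```bash
python3 b.py; python3 m.py
```

```text
t 28.8 pos [0.5647 0.1578 0.0464] org [ 13.1 109.1] yaw y 17.6 z [ 0.003  0.002 -1.   ] F [-0.9  4.9  2.3] gw 0.0001 j [ 0.27  0.48 -0.21  0.88  0.    1.54]
side ((4.5, -6.75), 0.31)
side ((1.75, 5.0), 0.9)
side ((3.0, -7.0), 0.24)
t 28.85 pos [0.5646 0.1578 0.0463] org [ 13.  109.2] yaw y 17.6 z [ 0.002  0.002 -1.   ] F [-1.   5.3  2.1] gw -0.0 j [ 0.27  0.48 -0.21  0.88  0.    1.54]
dOrg mm [-0.9  0.3] dyaw 5.97 nut [0.5542 0.0917] yaw 23.4 resid 23.1
[(np.float32(99.0), np.float32(94.0), 138), (np.float32(107.0), np.float32(93.0), 126), (np.float32(103.0), np.float32(90.0), 129), (np.float32(110.0), np.float32(89.0), 117), (np.float32(104.0), np.float32(89.0), 141)]
[97, 96, 96, 98, 101, 102, 99, 95, 96, 99, 97, 96, 97, 98, 99, 101, 107, 113, 119, 120, 119, 109, 101, 96, 96, 99, 98, 97, 99, 106, 114, 114, 111, 111, 115, 121, 121, 119, 116, 110, 105, 105, 107, 103, 98, 96, 99, 104, 109, 105, 99, 96, 98, 102, 102, 102, 101, 101, 98, 97]
```

{"method": "drive_tool", "body": {"commands": "-0.002 0.008 0 0 0 0; -0.004 0.018 0 0 0 0; -0.004 0.018 0.045 0 0 0; -0.004 0.018 0.09 0 0 0; -0.03 0.018 0.115 0 0 0; -0.08 0 0.115 0 0 0; -0.12 -0.04 0.115 0 0 0; -0.16 -0.08 0.115 0 0 0; -0.19 -0.12 0.115 0 0 0; -0.19 -0.16 0.115 0 0 0; -0.19 -0.16 0.115 0 0 0; -0.19 -0.16 0.115 0 0 0"}}

```text
time: 30.1
tool_pos: [0.3737, -0.0036, 0.1604]
orientation: [0.001, 0.592, 0.806, 0.0]
ft_force: [0.7, 0.0, 0.6]
grip_width: -0.0006
grip_force: 0.0
```

```bash
python3 m.py
```

```text
t 30.1 pos [ 0.3737 -0.0036  0.1604] org [-213.1    2.7] yaw y 17.4 z [ 0.001 -0.    -1.   ] F [0.7 0.  0.6] gw -0.0006 j [-0.01  0.03 -0.5   1.04 -0.    1.26]
dOrg mm [ 0.8 -3.5] dyaw -1.19 nut [0.5635 0.0907] yaw 16.2 resid 0.1
[(np.float32(141.0), np.float32(122.0), 90), (np.float32(133.0), np.float32(113.0), 87), (np.float32(129.0), np.float32(105.0), 93), (np.float32(113.0), np.float32(89.0), 84), (np.float32(107.0), np.float32(75.0), 96)]
[66, 67, 66, 66, 66, 67, 67, 67, 67, 68, 70, 72, 74, 76, 79, 83, 84, 86, 86, 86, 83, 78, 76, 77, 82, 89, 91, 98, 113, 133, 141, 129, 107, 90, 83, 79, 73, 70, 73, 77, 83, 85, 86, 84, 81, 78, 78, 77, 74, 72, 69, 67, 66, 67, 67, 67, 66, 66, 66, 65]
```

The organiser is now within 3.5 mm and 1.2° of its place, and the wings read 90°. I'll confirm the stop with one more firm, light push.

{"method": "drive_tool", "body": {"commands": "0.213 0.079 0 0 0 1.4; 0.213 0.079 0 0 0 2.8; 0.213 0.079 0 0 0 4.2; 0.213 0.079 0 0 0 5.6; 0.213 0.079 0 0 0 7; 0.213 0.079 0 0 0 8.4; 0.213 0.079 0 0 0 9.8; 0.213 0.079 0 0 0 11.2; 0.213 0.079 0 0 0 12.6; 0.213 0.079 0 0 0 14; 0.213 0.079 0 0 0 15.4; 0.213 0.079 0 0 0 16.5"}}

```text
time: 31.35
tool_pos: [0.587, 0.079, 0.1593]
orientation: [-0.0, -0.234, 0.972, 0.0]
ft_force: [-0.5, 0.2, -0.1]
grip_width: 0.0002
grip_force: 0.0
```

{"method": "drive_tool", "body": {"commands": "0.003 0.001 -0.05 0 0 0; 0.003 0.001 -0.085 0 0 0; 0.003 0.001 -0.098 0 0 0; 0.003 0.001 -0.098 0 0 0; 0.003 0.001 -0.098 0 0 0"}}

```text
time: 31.85
tool_pos: [0.5905, 0.0784, 0.0628]
orientation: [0.0, -0.23, 0.973, -0.0]
ft_force: [0.2, -0.4, -0.4]
grip_width: 0.0002
grip_force: 0.0
```

```bash
python3 b.py; python3 orb.py .5635 .0907 16.2 -80 -104 -3
```

```text
t 31.85 pos [0.5905 0.0784 0.0628] org [17.5 25.7] yaw y 116.6 z [ 0.001  0.    -1.   ] F [ 0.2 -0.4 -0.4] gw 0.0002 j [ 0.13  0.47 -0.16  0.93 -0.   -0.33]
side ((5.0, -7.0), 0.73)
side ((2.5, -1.0), 0.95)
side ((5.5, -7.0), 0.73)
start [0.5867 0.0753]
-83: -0.0008 -0.0012 0 0 0 -0.5; -86: -0.0017 -0.0023 0 0 0 -1.0; -89: -0.0027 -0.0034 0 0 0 -1.5; -92: -0.0037 -0.0045 0 0 0 -2.0; -95: -0.0048 -0.0055 0 0 0 -2.5; -98: -0.0059 -0.0064 0 0 0 -3.0; -101: -0.0070 -0.0073 0 0 0 -3.5; -104: -0.0082 -0.0081 0 0 0 -4.0
```

{"method": "drive_tool", "body": {"commands": "-0.0025 -0.0025 0 0 0 -0.7; -0.005 -0.005 0 0 0 -1.4; -0.0075 -0.0075 0 0 0 -2; -0.0075 -0.0075 0 0 0 -2"}}

```text
time: 32.3
tool_pos: [0.584, 0.0702, 0.0641]
orientation: [0.002, -0.126, 0.992, 0.0]
ft_force: [2.4, 1.1, -0.2]
grip_width: -0.0003
grip_force: 1.0
```

{"method": "drive_tool", "body": {"commands": "-0.0011 -0.001 0 0 0 -0.5; -0.0011 -0.001 0 0 0 -0.5"}}

```text
time: 32.5
tool_pos: [0.5837, 0.0695, 0.064]
orientation: [0.003, -0.101, 0.995, 0.0]
ft_force: [3.6, 3.4, 0.0]
grip_width: 0.0002
grip_force: 2.5
```

{"method": "drive_tool", "body": {"commands": "-0.0011 -0.0009 0 0 0 -0.5; -0.0011 -0.0009 0 0 0 -0.5"}}

```text
time: 32.7
tool_pos: [0.5831, 0.0686, 0.0642]
orientation: [0.003, -0.075, 0.997, 0.0]
ft_force: [5.6, 2.4, 2.3]
grip_width: 0.0001
grip_force: 2.9
```

Force rises steadily to 6 N, so the stop is firm. I retreat, check and hand in.

{"method": "drive_tool", "body": {"commands": "0.005 0.002 0 0 0 0; 0.01 0.003 0 0 0 0; 0.01 0.003 0.045 0 0 0; -0.03 -0.01 0.08 0 0 0; -0.08 -0.03 0.1 0 0 0; -0.13 -0.05 0.1 0 0 0; -0.17 -0.07 0.1 0 0 0; -0.2 -0.08 0.1 0 0 0; -0.2 -0.08 0.1 0 0 0; -0.2 -0.08 0.1 0 0 0"}}

```text
time: 33.7
tool_pos: [0.38, -0.0124, 0.1626]
orientation: [0.001, -0.075, 0.997, -0.0]
ft_force: [0.0, 0.5, -0.1]
grip_width: 0.0003
grip_force: 0.0
```

```bash
python3 - <<'E'
from m import *
st();t=meas(.055);c=img(t);r1=cv2.imread('pics/top1.png')
for n,(u,v) in dict(eye=(268,290),clip=(334,177),rack=(272,180),jar=(384,156),ch=(424,215),tum=(175,230)).items(): print(n,tm(r1,c,u,v))
g=cv2.cvtColor(c,cv2.COLOR_BGR2GRAY).astype(np.float32)
yw=np.radians(16.2);n=np.array([.5635,.0907])
for y in(-40,-25,-15):
    P=[n+(x*np.array([np.cos(yw),np.sin(yw)])+y*np.array([-np.sin(yw),np.cos(yw)]))/1000 for x in range(-16,17,2)]
    uv=np.array([proj(t,[*p,.035]) for p in P],np.float32);print(y,cv2.remap(g,uv[:,0][None],uv[:,1][None],1)[0].astype(int).tolist())
E
```

```text
t 33.7 pos [ 0.38   -0.0124  0.1626] org [-209.4   -7.5] yaw y 98.6 z [ 0.001 -0.    -1.   ] F [ 0.   0.5 -0.1] gw 0.0003 j [-0.03  0.04 -0.48  1.04 -0.   -0.18]
dOrg mm [ 0.9 -3.5] dyaw -1.25 nut [0.5636 0.0907] yaw 16.2 resid 0.2
[(np.float32(141.0), np.float32(123.0), 90), (np.float32(133.0), np.float32(113.0), 87), (np.float32(129.0), np.float32(110.0), 93), (np.float32(113.0), np.float32(89.0), 84), (np.float32(108.0), np.float32(75.0), 96)]
[66, 66, 67, 67, 67, 67, 67, 67, 67, 69, 71, 72, 74, 76, 79, 83, 85, 87, 87, 86, 83, 78, 76, 77, 82, 91, 92, 98, 113, 133, 141, 129, 108, 91, 84, 79, 74, 70, 73, 78, 84, 85, 85, 85, 83, 80, 78, 76, 73, 72, 70, 67, 66, 66, 67, 67, 67, 67, 66, 65]
eye ((0.0, 0.0), 0.97)
clip ((0.0, 0.25), 0.84)
rack ((0.0, 0.0), 0.99)
jar ((0.0, 0.0), 0.92)
ch ((0.0, 0.0), 0.98)
tum ((0.0, 0.0), 0.94)
-40 [135, 131, 132, 133, 126, 99, 128, 126, 127, 127, 118, 78, 74, 97, 127, 132, 107]
-25 [74, 75, 77, 78, 70, 101, 127, 124, 124, 114, 108, 110, 61, 46, 57, 54, 56]
-15 [77, 75, 90, 122, 104, 89, 103, 102, 119, 131, 90, 68, 64, 81, 83, 63, 53]
```

```bash
python3 -c "
from workcell import env
print(env.close_job())"
```

```text
the job is handed in; nothing more can be done
None
```

Job handed in at about 34 s with the keeper bar shut and the wing nut turned home to a firm stop afterwards; jammed strokes shoved the organiser up to 17 mm, I pushed it back to within about 3.5 mm and 1.2° of its place, and nothing else moved.

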